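# Open the top half of the split pegboard door

## Task

Swing open the top half of the little cupboard's split pegboard door by its orange pull, until it stands wide open, about square to the cupboard's front, so that the tweezers hung inside it can be reached. Let go of it there, and leave the bottom half shut with its bolt shot.

Things in the scene. Friction and masses are not known exactly. Their poses are not given: they have to be found in the camera images.
- upper_leaf (a joint): Hinge of the door's top half, rad: 0 closed, grows as it opens, stop at 1.75; may start ajar. White pegboard panel 186 wide, 102 high, 10 thick, top edge 225 above the bench, on a fixed plywood cupboard (216 wide, 120 deep, 238 high) facing roughly the robot. Upright hinge at the left edge as seen facing the door; swings out of the front, about 1 N at the pull, no latch, stays where left.
- upper_handle (a point): Centre of the top end of the orange pull on the top half: upright round post, 16 diameter, top end 289 above the bench, 51 above the cupboard's top; its upper 45 mm can be pinched from above, from any side. The point turns with the top half: z up, -x straight out of the door's front, +y along the door to the hinge. In this frame the hinge line is at x = +30, y = +150 mm.
- lower_leaf (a joint): Hinge of the door's bottom half, rad: 0 closed, grows as it opens. Same white pegboard panel, right below the top half, from 15 to 117 above the bench, with a short grey knob. It is bolted shut, with up to 0.02 of play.
- lower_bolt (a joint): Steel barrel bolt on the front of the bottom half near its free edge, 66 above the bench, in m: 0 fully shot into its keeper on the cupboard's side, growing to 0.035 as it is drawn back towards the hinge. It starts shot.

How it is judged (in metres and radians):
At the end, for the whole second after the job is handed in: The top half door stands open by at least 1.2 rad (69 degrees) and is at rest; the bottom half is shut (within 0.06 rad) and its bolt is shot (within 6 mm) (value of joint upper_leaf above 1.2 rad and velocity of joint upper_leaf between -0.05 and 0.05 rad/s and value of joint lower_leaf below 0.06 rad and value of joint lower_bolt below 0.006 m); the robot touches nothing.
It fails at once if the bottom half door is pulled open (beyond 0.1 rad) (value of joint lower_leaf above 0.1 rad).
It fails at once if the bolt of the bottom half is drawn (by more than 10 mm) (value of joint lower_bolt above 0.01 m).
It also fails if it takes over 38 s, if anything falls off the work surface, if the arm or the gripper's body presses on something with over 40 N, if the wrist force passes 120 N, or if a joint passes its speed limit or range.

## Robot

A 6-joint arm with a two-finger parallel gripper is mounted at the origin on the work surface. World frame = base frame: x ahead of the robot, y to its left, z up, the work surface at z = 0. Lengths are in m, angles in degrees, forces in N, time in s.
With the tool pointing down it reaches from about 0.375 to 0.75 m from the base axis. Payload 9 kg.
Tool frame: the origin (TCP) lies where the fingers leave the gripper's body, on its centre line; the fingertips stand 73 mm ahead of it and the grasp point (between the pads) lies 54 mm ahead of it (robot.tip_reach is the distance from the TCP to the fingertips, in m); z points along the fingers, y is the line along which they close (so a half turn about z gives the same grasp; the last joint's range is limited). The gripper opens to 85 mm and grips with 20 to 120 N. Pads are 22 mm wide; open, the fingers measure 114 mm over their backs; the gripper's body (76 mm by 85 mm) begins 54 mm behind the grasp point. The pads swing forward as they close: fully open they stand 13 mm farther back than shut.
Start: joints at [58.402, 5.964, 5.575, 89.605, 0, 77.527], TCP at [0.197, 0.567, 0.304] pointing down, gripper open.
Joint ranges: [-171.21, 171.21], [-48.23, 106.86], [-62.78, 66.21], [-105.2, 120.99], [-86.42, 89.51], [-180, 180]. Speed limits (degrees/s): [127.2, 127.2, 147.25, 180, 180, 180].

## Interface

Orientations are given as [roll, pitch, yaw] about the fixed x, y, z axes, in that order (R = Rz(yaw) Ry(pitch) Rx(roll)).
In Python, from plant import robot gives the robot as it stands. Calls block until the motion is done:
- robot.move_pose(position, orientation): joint-space move of the TCP to a pose.
- robot.line_to(position, vel=0.15, rotation=None, guard=None): straight line of the TCP; rotation=None keeps the orientation; vel is the mean speed in m/s. With guard (N) it stops when the force on the tool has changed by that much, and returns True; else False.
- robot.goto_joints(angles): joint-space move.
- robot.set_gripper(opening): finger opening in m; the grip force is fixed at half the most; returns when the fingers have stopped.
- robot.pause(seconds).
- robot.ik(position, orientation): joint angles nearest the present ones, or None.
- robot.observe(): the state.
- robot.grab_frame(name): name is "side" or "top" or "wrist"; returns the picture (400x640x3 uint8, blue, green, red); there is no depth.
- robot.get_calibration(name): a dict with "vertical_fov" (degrees; the focal length in pixels is half the picture's height over the tangent of half this angle, whatever the lens; pixels are square), "cx", "cy" (the principal point, pixels), "k1" (the pictures are not rectified: a ray, as slopes to the right and down, at radius r is drawn at 1 + k1 r^2 times it, then the intrinsics apply), "rvec" (rotation vector, rad) and "tvec" (3), from world to camera coordinates, as OpenCV has them. Camera axes: x right, y down, z forward; pixel columns grow to the right and rows downward; lengths in m; the calibration is good to about 2 mm. A picture is of the moment at which its call begins: read the wrist's pose just before it. get_calibration takes no time and is no camera call; for the wrist camera it gives the pose at the moment of the call.
A pose or a line that the arm cannot do raises robot.IKError and nothing moves.
- robot.job_done(): hands the job in; it is judged then, once.
The state is a dict: "time": time; "q": joint angles; "qvel": joint speeds; "joint_torque": joint torques, N m; "tool_pos": TCP position; "tcp_rot": TCP orientation; "ft_force": force on the tool from outside, world axes, zero at the start; "torque": the same for the moment, N m; "gripper_width": finger opening in m; "gripper_force": force on a finger pad.
Only numpy, scipy, OpenCV 4.12 (cv2) and the standard library are available. Lean on these libraries where they do the work, as an engineer would, in place of code of your own. Each camera call takes 0.05 s, during which the arm holds its last target. There are 200 camera calls.

## Working session

There is one attempt and no reset: what is moved stays moved. The work goes in short steps, each a Python script; the robot and the scene stay as the last script left them, time stands still between calls to the robot, and variables do not carry over. Pictures are saved under pics/ and viewed, at most 10 in all, crops included, and the job is handed in when it is done.

```bash
mkdir -p pics; ls
python3 - <<'E'
from plant import robot
import cv2,numpy as np
for n in("side","top"):
    cv2.imwrite(f"pics/{n}0.png",robot.grab_frame(n)); c=robot.get_calibration(n)
    R=cv2.Rodrigues(np.array(c["rvec"],float))[0]; print(n,c,-R.T@np.array(c["tvec"]).ravel())
s=robot.observe();print(s["time"],s["tcp_rot"])
E
```

```text
pics
side {'vertical_fov': 43.619615253014004, 'cx': 317.0430526184881, 'cy': 201.21481562055357, 'k1': -0.012305310815441724, 'rvec': array([ 2.08149202, -0.83036512,  0.39388274]), 'tvec': array([-0.42708248,  0.4588417 ,  0.54306115])} [ 0.21146198 -0.41672625  0.68518146]
top {'vertical_fov': 51.61078748258846, 'cx': 321.06175896482677, 'cy': 205.0709489457798, 'k1': -0.08597062273002248, 'rvec': array([ 2.12900791, -2.1707125 ,  0.20147485]), 'tvec': array([0.01801581, 0.65722634, 0.74495194])} [0.53035478 0.02769304 0.83975075]
0.1 [-1.79931193e+02 -1.77298880e-02  1.60872470e+02]
```

View pics/side0.png

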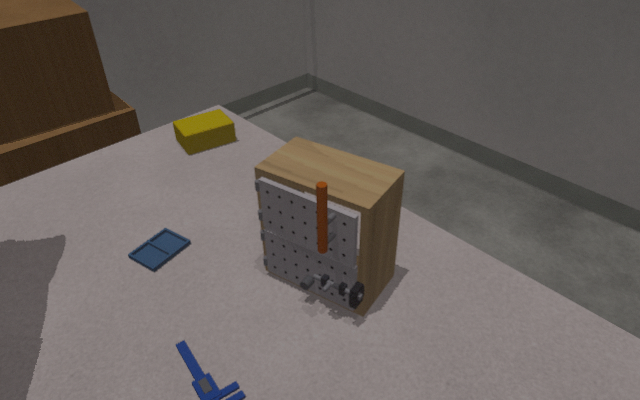

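View pics/top0.png

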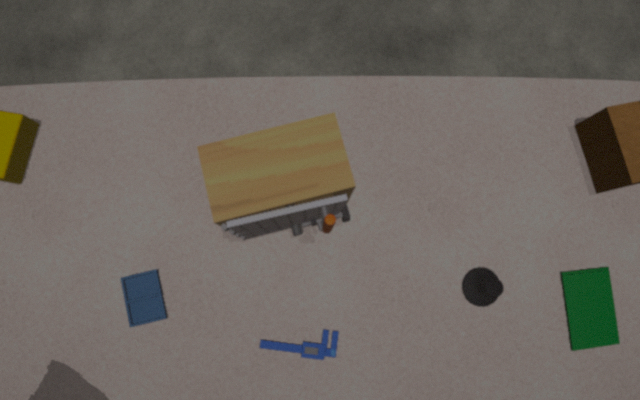

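The side view shows the cupboard with its orange post (top end about (322,184)) and the door nearly closed. The top view shows the plywood top with corners near (199,147), (335,114), (353,187) and (216,222), the white leaf edge running (225,223) to (347,200), and the post top near (330,218). Next I'll measure these.

```bash
cat > h.py <<'E'
import cv2,numpy as np
from plant import robot
def ray(n,uv,c=None):
    c=c or robot.get_calibration(n); f=200/np.tan(np.radians(c["vertical_fov"]/2))
    d=(np.array(uv,float)-[c["cx"],c["cy"]])/f; s=d.copy()
    for _ in range(20): s=d/(1+c["k1"]*(s@s))
    R=cv2.Rodrigues(np.array(c["rvec"],float))[0]
    v=R.T@np.array([*s,1]); return -R.T@np.array(c["tvec"],float).ravel(), v/np.linalg.norm(v)
def onz(n,uv,z):
    o,v=ray(n,uv); return o+v*(z-o[2])/v[2]
def tri(a,b):
    (o1,v1),(o2,v2)=a,b
    t=np.linalg.lstsq(np.c_[v1,-v2],o2-o1,rcond=None)[0]
    p,q=o1+t[0]*v1,o2+t[1]*v2; return (p+q)/2,np.linalg.norm(p-q)
def orange(img):
    h=cv2.cvtColor(img,cv2.COLOR_BGR2HSV); m=cv2.inRange(h,(3,170,70),(14,255,255))
    n,l,s,_=cv2.connectedComponentsWithStats(m); k=1+np.argmax(s[1:,4]); return (l==k),s[k]
E
python3 - <<'E'
from h import *
for n in("side","top"):
    im=cv2.imread(f"pics/{n}0.png"); m,s=orange(im); print(n,s)
    ys,xs=np.where(m)
    for y in range(s[1],min(s[1]+24,s[1]+s[3])):
        if n=="top" or y<s[1]+10: r=xs[ys==y]; print(y,r.min(),r.max(),im[y,int(r.mean())])
P=[onz("top",p,.238) for p in((199,147),(335,114),(353,187),(216,222))]
for p in P: print(p.round(4))
for i in range(4): print(np.linalg.norm(P[i]-P[i-1]).round(4),end=' ')
print([onz("top",p,.225).round(4) for p in((227,224),(347,201))])
cv2.imwrite("pics/crop.png",cv2.resize(cv2.imread("pics/top0.png")[105:250,190:370],None,fx=4,fy=4,interpolation=cv2.INTER_CUBIC))
E
```

```text
side [317 182  10  71 650]
182 318 324 [ 19  70 137]
183 317 325 [ 24  73 140]
184 317 326 [ 15  71 139]
185 317 326 [ 19  69 139]
186 317 326 [ 18  69 135]
187 317 326 [ 22  63 119]
188 317 326 [18 43 82]
189 317 326 [ 9 40 78]
190 317 326 [19 39 77]
191 317 326 [14 40 78]
top [325 214  10  12  60]
214 329 330 [ 33  57 105]
215 328 332 [ 28  69 125]
216 327 333 [ 22  70 127]
217 326 334 [ 21  72 127]
218 325 334 [ 26  76 128]
219 325 334 [ 24  76 127]
220 325 334 [ 19  75 125]
221 325 334 [ 29  79 125]
222 325 333 [ 32  81 128]
223 325 333 [ 37  77 124]
224 328 332 [ 27  65 107]
225 328 329 [24 49 78]
[0.7196 0.1932 0.238 ]
[ 0.7689 -0.0139  0.238 ]
[ 0.6539 -0.0376  0.238 ]
[0.6051 0.1649 0.238 ]
0.118 0.2129 0.1174 0.2083 [array([0.6034, 0.1513, 0.225 ]), array([ 0.6352, -0.0292,  0.225 ])]
```

View pics/crop.png

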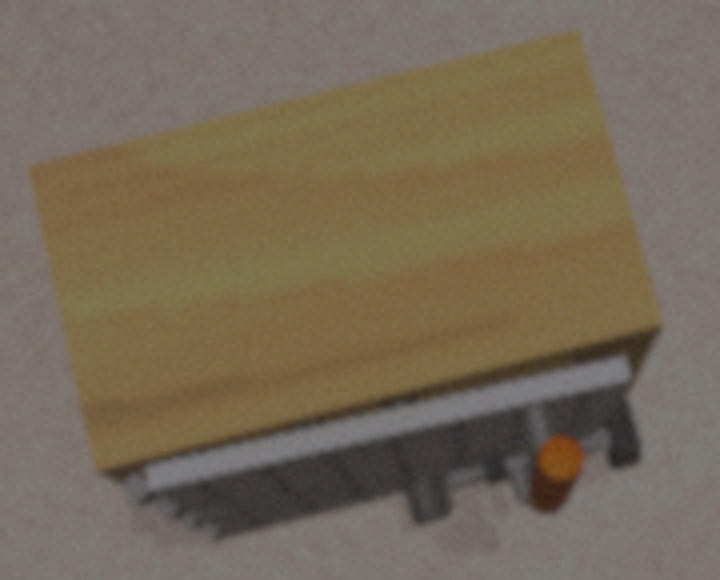

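The crop shows the post's top disc centred near (329.7,219) and the leaf's bright top strip slightly ajar from the cupboard front. I'll triangulate the post, fit the leaf line and plan the arc.

Run:
```python
from h import *
p,e=tri(ray("top",(329.6,219.0)),ray("side",(321.6,184.7)))
print("post tri",p.round(4),e.round(4),"onz",onz("top",(329.6,219.0),.289).round(4),onz("side",(321.6,184.7),.289).round(4))
im=cv2.imread("pics/top0.png"); h=cv2.cvtColor(im,cv2.COLOR_BGR2HSV)
m=cv2.inRange(h,(0,0,135),(180,60,255)); m[:195]=0;m[240:]=0;m[:,:215]=0;m[:,355:]=0
roi=im[195:240,215:355]; print(roi.max(axis=(0,1)))
# bright strip against ground: columnwise
g=cv2.cvtColor(im,cv2.COLOR_BGR2GRAY).astype(float); g=cv2.GaussianBlur(g,(0,0),.7)
c=[]
for x in range(235,342):
    y0=int(222-(x-227)*23/120.); col=g[y0-6:y0+7,x]; k=col.argmax(); c.append((x,y0-6+k,col[k]))
c=np.array(c); vx,vy,a,b=cv2.fitLine(c[:,:2].astype(np.float32),cv2.DIST_HUBER,0,.01,.01).ravel()
print(vy/vx, c[::20])
q=[onz("top",(x,b+(x-a)*vy/vx),.225) for x in(227,347)]; d=q[0]-q[1]; d/=np.linalg.norm(d); print([i.round(4) for i in q],"door dir",d, "ajar deg",np.degrees(np.arctan2(-d[0],d[1])))
n=np.array([d[1],-d[0]]); print("post to strip centreline along normal",(q[0][:2]-p[:2])@n)
P=p[:2]; H=P+.03*n+.15*d[:2]; print("hinge",H, "left strip end along door from hinge",(q[0][:2]-H)@d[:2],(q[1][:2]-H)@d[:2])
for half in(0,180):
  for th in(0,.4,.8,1.2,1.45):
    t=-th; R=np.array([[np.cos(t),-np.sin(t)],[np.sin(t),np.cos(t)]]); X=H+R@(P-H); nn=R@n
    yaw=np.degrees(np.arctan2(nn[1],nn[0]))+90+half; yaw=(yaw+180)%360-180
    print(half,th,X.round(3),round(yaw,1),[None if j is None else np.round(j,0) for j in [robot.ik([*X,.325],[180,0,yaw])]])
```

```text
post tri [0.6003 0.0009 0.2876] 0.0 onz [0.6001 0.0009 0.289 ] [ 0.5989 -0.0006  0.289 ]
[131 127 131]
-0.23182154 [[235.         222.         124.78056714]
 [255.         218.         123.94664035]
 [275.         212.         122.41557498]
 [295.         209.         123.22480373]
 [315.         203.         123.38373084]
 [335.         199.         123.54975387]]
[array([0.6032, 0.1513, 0.225 ]), array([ 0.6424, -0.0294,  0.225 ])] door dir [-0.21171254  0.97733198  0.        ] ajar deg 12.222730301874119
post to strip centreline along normal 0.034691605056476824
hinge [0.59788033 0.15382341] left strip end along door from hinge -0.0036164860044546813 -0.18848623455699184
0 0 [0.6   0.001] 102.2 [array([-12.,   6.,   8.,  92.,   0.,  65.])]
0 0.4 [0.541 0.012] 79.3 [array([-13.,  -4.,  -2.,  92.,   0.,  88.])]
0 0.8 [0.49  0.046] 56.4 [array([-10., -13., -10.,  92.,   0., 114.])]
0 1.2 [0.456 0.096] 33.5 [array([ -4., -17., -14.,  93.,   0., 142.])]
0 1.45 [0.446 0.133] 19.1 [array([  0., -17., -14.,  93.,   0., 161.])]
180 0 [0.6   0.001] -77.8 [array([ -12.,    6.,    8.,   92.,    0., -115.])]
180 0.4 [0.541 0.012] -100.7 [array([-13.,  -4.,  -2.,  92.,   0., -92.])]
180 0.8 [0.49  0.046] -123.6 [array([-10., -13., -10.,  92.,   0., -66.])]
180 1.2 [0.456 0.096] -146.5 [array([ -4., -17., -14.,  93.,   0., -38.])]
180 1.45 [0.446 0.133] -160.9 [array([  0., -17., -14.,  93.,   0., -19.])]
```

Checks agree: post z is 0.2876 (should be 0.289), leaf width 185 mm (186), and the hinge sits at the leaf edge. Next I pinch the post, with the closing line square to the door.

```bash
cat >> h.py <<'E'
P=np.array([.6,.0005]); d=np.array([-.2117,.9773]); n=np.array([d[1],-d[0]]); H=P+.03*n+.15*d
def at(th,z):
    c,s=np.cos(th),np.sin(th); R=np.array([[c,s],[-s,c]]); nn=R@n
    return [*(H+R@(P-H)),z],[180,0,float(np.degrees(np.arctan2(nn[1],nn[0]))+90)]
E
python3 - <<'E'
from h import *
t=robot.observe()["tool_pos"]
robot.line_to([t[0],t[1],.42],vel=.25); robot.set_gripper(.06)
p,o=at(0,.42); robot.move_pose(p,o)
p,o=at(0,.326)
print("guard",robot.line_to(p,vel=.08,guard=8))
robot.set_gripper(.0)
s=robot.observe(); print(s["time"],s["tool_pos"],s["tcp_rot"],s["gripper_width"],s["gripper_force"],s["ft_force"])
im=robot.grab_frame("side"); cv2.imwrite("pics/s1.png",im)
E
```

```text
guard False
5.3583 [6.00105427e-01 4.79177010e-04 3.26336442e-01] [1.79970308e+02 1.32367826e-02 1.02224616e+02] 0.014625613369643988 58.3859521150589 [-0.25758018  0.90763368  2.68452515]
```

View pics/s1.png

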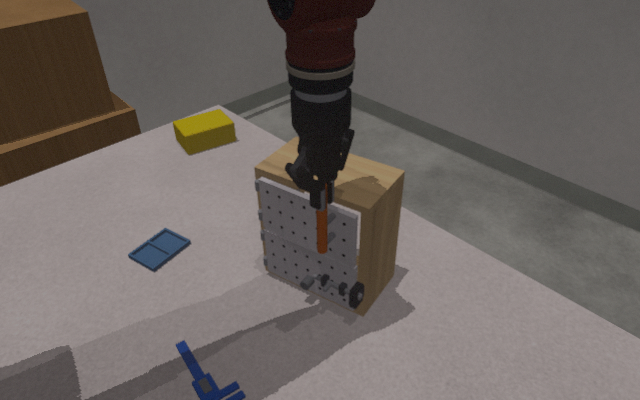

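The picture shows the fingers pinching the post's top near (321,190), with width and force consistent with a 16 mm post. I'll loosen slightly so the post can slide radially and turn, then sweep the arc with the tool turning alongside.

Run:
```python
from h import *
robot.set_gripper(.020)
f0=np.array(robot.observe()["ft_force"])
for th in np.arange(.1,1.51,.1):
    p,o=at(th,.326); g=robot.line_to(p,vel=.06,rotation=o,guard=25)
    s=robot.observe(); print(round(th,2),(np.array(s["ft_force"])-f0).round(1),round(s["gripper_width"],4),g)
    if g: break
robot.pause(.3); print(s["time"])
cv2.imwrite("pics/t2.png",robot.grab_frame("top")); cv2.imwrite("pics/s2.png",robot.grab_frame("side"))
```

```text
0.1 [0.8 0.  0.5] 0.02 False
0.2 [ 0.8 -1.1  0.9] 0.0201 False
0.3 [ 0.6 -0.1  0.1] 0.0202 False
0.4 [ 0.8 -0.5  0.2] 0.0197 False
0.5 [ 0.9 -0.7  0.9] 0.0201 False
0.6 [ 0.6 -0.8 -0.1] 0.0205 False
0.7 [ 0.9 -0.6 -0. ] 0.0196 False
0.8 [ 0.2 -1.  -0. ] 0.0202 False
0.9 [1.3 0.4 0.2] 0.0202 False
1.0 [-0.2 -0.8  1. ] 0.0199 False
1.1 [ 0.6 -0.7 -0.3] 0.0199 False
1.2 [-0.1 -0.6  0.4] 0.02 False
1.3 [ 0.9  0.1 -0.3] 0.02 False
1.4 [1.9 0.1 0.9] 0.0197 False
1.5 [ 0.9 -0.4  0.5] 0.02 False
11.7667
```

View pics/s2.png

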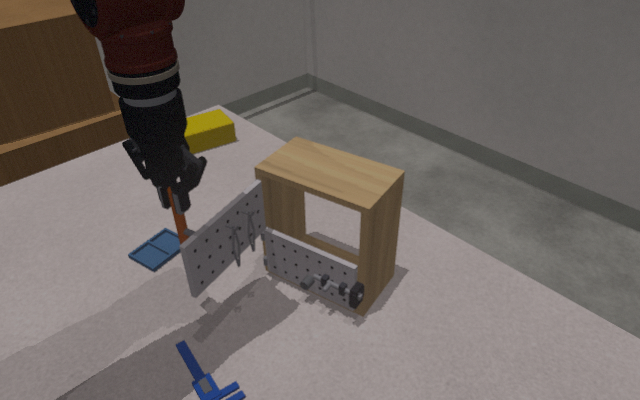

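The top half stands wide open (leaf from (262,190) to (187,285)) with the tweezers visible on it. The bottom half is shut with its bolt at (345,290). Now I'll release, retreat upwards and check.

Run:
```python
from h import *
robot.set_gripper(.055)
p,o=at(1.5,.42); print(robot.line_to(p,vel=.1,guard=10))
robot.line_to([.42,.28,.44],vel=.2)
robot.pause(.3)
a=robot.grab_frame("top"); b=robot.grab_frame("side"); cv2.imwrite("pics/t3.png",a)
m,s=orange(b); ys,xs=np.where(m); r=xs[ys<s[1]+6]; q=onz("side",(r.mean(),s[1]+2.7),.289)
v=q[:2]-H; v0=P-H
print(q.round(3),"r",np.linalg.norm(v),"opened",np.arctan2(v0[1],v0[0])-np.arctan2(v[1],v[0])%(2*np.pi)+2*np.pi)
s=robot.observe(); print(s["time"],s["tool_pos"],s["ft_force"])
cv2.imwrite("pics/v3.png",np.hstack([a[90:350,150:450],b[90:350,150:450]]))
```

```text
FalseTraceback (most recent call last):
  File "<stdin>", line 4, in <module>
plant.IKError: the arm cannot follow that straight line within its joint ranges
```

The sideways line is out of range, but the gripper is already clear above the post (tips at about 0.35, post top at 0.289). I'll check from here.

Run:
```python
from h import *
a=robot.grab_frame("top"); b=robot.grab_frame("side")
m,s=orange(b); ys,xs=np.where(m); r=xs[ys<s[1]+6]; q=onz("side",(r.mean(),s[1]+2.7),.289)
v=q[:2]-H; v0=P-H
print(s,q.round(3),"r",np.linalg.norm(v),"opened",(np.arctan2(v0[1],v0[0])-np.arctan2(v[1],v[0]))%(2*np.pi))
s=robot.observe(); print(s["time"],s["tool_pos"],s["gripper_width"])
cv2.imwrite("pics/v3.png",np.hstack([a[90:350,150:450],b[90:350,150:450]]))
```

```text
[168 186  18  42 206] [0.445 0.137 0.289] r 0.153523647749538 opened 1.4780652289402962
13.7917 [0.44502269 0.14018564 0.41932332] 0.05510309238129494
```

View pics/v3.png

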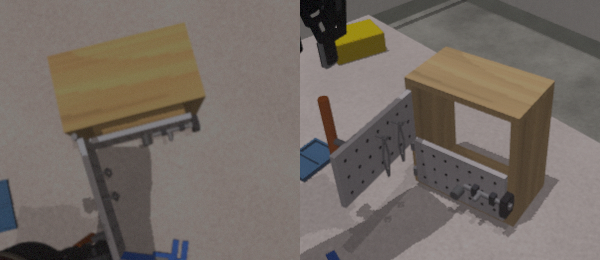

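The picture shows the gripper clear above the post, the top leaf about square to the front (about 1.48 rad from its start), the bottom leaf shut and its bolt still in the keeper. Handing in.

```bash
python3 -c "
from plant import robot
print(robot.job_done())"
```

```text
the job is handed in; nothing more can be done
None
```

The top half of the door is open about 1.48 rad from where it started and released, the bottom half is shut with its bolt shot, and the job is handed in; no verdict was returned.

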